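Slide the top graphite plate off the stack edge and lay it in the flow cell

TASK

Slide the top graphite plate of the stack towards the front edge of the riser until about a third of its length juts out, and leave it lying there flat. Then grip the jutting part by its two long edges, lift the plate clear and lay it gently, lengthwise, into the recess of the white flow frame, so that it lies flat on the ledges between the four corner lips, and let go. Leave the other two plates stacked on the riser as they were.

Things in the scene. Friction and masses are not known exactly. Their poses are not given: they have to be found in the camera images.
- plate_centre (a point): centre (half-way up) of the top plate of the stack: flat dark-grey graphite with fine straight grooves, 200 mm long (x) by 60 mm wide (y) by 4 mm thick, about 95 g; either way round is the same. At the start its -x end lies 0 to 40 mm behind the riser's front edge. It slides easily on the plates below (friction about 0.25); fingertips pressed on it with about 5 N carry it along
- plate_front (a point): middle (half-way up) of the short -x edge of that same top plate, the end that is to jut out over the riser's front edge; 100 mm from its centre
- plate_mid: the second plate of the stack, same size, directly under the top one, its front end 0 to 20 mm behind the riser's front edge, so that the top plate, drawn out 65 mm past the riser's edge, still rests on it by more than half. Origin at the centre of its underside. To be left in place
- plate_low: the lowest plate of the stack, same size, lying on the riser; origin at the centre of its underside. To be left in place
- riser_edge (a point): middle of the top front edge of the riser, a fixed shelf of white board with blue edging on blue legs, 320 mm wide, 340 mm deep, top 100 mm above the bench, board 18 mm thick. x points back over the shelf, square to the front edge, y along the edge; the space before and below the edge is free. With three plates on it, the top plate's upper face is 112 mm above the bench
- cell_seat (a point): middle of the recess of the white flow frame, at ledge height, 40 mm above the bench; the centre of the plate's underside comes here. x runs lengthwise. The recess is 206 mm (x) by 66 mm (y), 3 mm more than the plate all round. Its rim is 6 mm higher than the ledges: a wall across each end, and a lip along each side over only the last 15 mm at either end
- cell: the fixed half-built flow cell, origin under its centre, axes as cell_seat: an aluminium end plate 280 x 150 x 12 mm with a 32 mm stud at each corner, and on it the white frame. Between the lips (x from -88 to 88 mm) the long sides are open: only a waist 48 mm wide stands under the plate for |x| below 86 mm, so fingers holding the long edges there can pass down outside it
Not all that is in view belongs to the job. Leave any blue or red look-alike of the part that bears plate_centre alone.

How it is judged:
By the outcome, as a careful person would: the job done as asked, in the order asked, and still so for the second after the job is handed in, with the robot touching nothing.
It also fails if it takes over 54 s, if anything falls off the work surface, if the arm or the gripper's body presses on something with over 40 N, if the wrist force passes 120 N, or if a joint passes its speed limit or range.

ROBOT

A 6-joint arm with a two-finger parallel gripper is mounted at the origin on the work surface. World frame = base frame: x ahead of the robot, y to its left, z up, the work surface at z = 0. Lengths are in m, angles in rad, forces in N, time in s.
With the tool pointing down it reaches from about 0.375 to 0.975 m from the base axis. Payload 3.8 kg.
Tool frame: the origin (TCP) lies midway between the tips of the shut fingers; the grasp point (between the pads) lies 19 mm behind it; z points along the fingers, y is the line along which they close (so a half turn about z gives the same grasp; the last joint's range is limited). The gripper opens to 85 mm and grips with 20 to 120 N. Pads are 22 mm wide; open, the fingers measure 114 mm over their backs; the gripper's body (76 mm by 85 mm) begins 54 mm behind the grasp point. The pads swing forward as they close: fully open they stand 13 mm farther back than shut.
Start: joints at [1.25, 0.264, 1.604, -0, 1.274, -0.037], TCP at [0.189, 0.648, 0.231] pointing down, gripper open.
Joint ranges: [-2.63, 2.63], [-0.94, 2.18], [0.31, 2.57], [-1.31, 4.45], [0, 2.66], [-2.55, 2.55]. Speed limits (rad/s): [2.57, 2.57, 3.14, 3.14, 3.14, 3.14].

INTERFACE

Orientations are given as a rotation vector (axis times angle).
In Python, from workcell import bot gives the robot as it stands.
- The arm moves only by the tool step_arm, never from a script. Its argument "motion" is a list of rows, each a list of 5 numbers: the finger opening in cm, from 0 to 8.54, then the shift along the tool's x, y, z in cm, then the turn about the tool's z in degrees. In form: [[claw, dx, dy, dz, twist], ...]. A call has 1 to 20 rows; each row is the pose to reach, as a shift and turn from the pose commanded when the call began, along the tool's axes at that moment; what a row does not reach only later rows make up. A row lasts 1/10 s, in which the tool goes at most 50 mm and 8.59 degrees, less where a joint would pass 70% of its speed; a pose out of reach is approached as far as the arm can. A call with a gripper value outside its range is refused whole. The fingers move at their own pace and stop on an object; "force" is the grip in N (left out, the last holds). Time passes only in rows, so rows that repeat a pose let the fingers close. It gives the time, the measured TCP pose, the force, the opening and the grip force at its end, in the units of the state.
- bot.read_state(): the state, without advancing time (a new reading comes with each control period).
- bot.read_camera(name): name is "side" or "top" or "wrist"; returns (picture, depth): 420x560x3 uint8, red, green, blue; 420x560 float32, m along the optical axis (not along the pixel's ray), 0 where there is no reading.
- bot.calibration(name): a dict with "mtx" (3x3 intrinsics, pixels), "k1" (the pictures are not rectified: a ray, as slopes to the right and down, at radius r is drawn at 1 + k1 r^2 times it, then the intrinsics apply), "origin" and "orientation" of the camera in the world; the wrist camera has in their place "T_tool_cam" (4x4, takes a point from camera to tool coordinates, whose origin is the TCP and whose axes are the flange's). Camera axes: x right, y up, looking along -z (the intrinsics and any distortion apply to the point x, -y, -z); pixel columns grow to the right and rows downward; lengths in m; the calibration is good to about 2 mm. A picture is of the moment at which its call begins: read the wrist's pose just before it. calibration takes no time and is no camera call.
- bot.finish_job(): hands the job in; it is judged then, once.
The state is a dict: "time": time; "q": joint angles; "joint_vel": joint speeds; "joint_torque": joint torques, N m; "tool_pos": TCP position; "tcp_rot": TCP orientation; "wrist_force": force on the tool from outside, world axes, zero at the start; "torque": the same for the moment, N m; "width": opening from 0.0 (shut) to 1.0 (fully open); "grip_force": force on a finger pad.
Only numpy, scipy, OpenCV 4.12 (cv2) and the standard library are available. Lean on these libraries where they do the work, as an engineer would, in place of code of your own. Each camera call takes 0.05 s, during which the arm holds its last target. There are 200 camera calls.

## Working session

There is one attempt and no reset: what is moved stays moved. The work goes in short steps, Python scripts to look and compute and a tool call to move; the robot and the scene stay as the last step left them, time stands still between calls to the robot, and variables do not carry over. Pictures are saved under pics/ and viewed, at most 10 in all, crops included, and the job is handed in when it is done.

Besides the shell and the picture viewer there is one more tool, called after "Emit:" by a JSON object that holds its "method" and its "body". step_arm: Moves the arm, as the interface text tells. Its arguments: {"type":"object","properties":{"motion":{"type":"array","items":{"type":"array","items":{"type":"number"}}},"force":{"type":"number"}},"required":["motion"]}

```bash
mkdir -p pics; ls; cat > h.py <<'E'
from workcell import bot
import numpy as np, cv2
from scipy.spatial.transform import Rotation as R
def snap(n,fn):
    s=bot.read_state(); p,d=bot.read_camera(n); c=bot.calibration(n)
    cv2.imwrite('pics/'+fn+'.png',p[:,:,::-1]); 
    if 'T_tool_cam' in c:
        T=np.eye(4);T[:3,:3]=R.from_rotvec(s['tcp_rot']).as_matrix();T[:3,3]=s['tool_pos'];T=T@np.array(c['T_tool_cam'])
    else:
        T=np.eye(4);o=np.array(c['orientation']);T[:3,:3]=o if o.shape==(3,3) else R.from_rotvec(o).as_matrix();T[:3,3]=c['origin']
    np.savez('pics/'+fn+'.npz',d=d,T=T,K=np.array(c['mtx']),k1=c['k1'])
def ray(fn,u,v):
    z=np.load('pics/'+fn+'.npz');K=z['K'];k=float(z['k1'])
    r=cv2.undistortPoints(np.array([[[u,v]]],float),K,np.array([k,0,0,0.]))[0,0]
    return z['T'],np.array([r[0],-r[1],-1]),z['d']
def atz(fn,u,v,h):
    T,r,_=ray(fn,u,v);w=T[:3,:3]@r;return T[:3,3]+w*(h-T[2,3])/w[2]
def atd(fn,u,v):
    T,r,d=ray(fn,u,v);return T[:3,3]+T[:3,:3]@r*d[int(round(v)),int(round(u))]
E
python3 - <<'E'
from h import *
c=bot.calibration('top');print(c);print(bot.calibration('wrist'));print(bot.read_state())
snap('top','top0');snap('side','side0');snap('wrist','wr0')
E
```

```text
pics
{'mtx': array([[501.78310553,   0.        , 282.90552519],
       [  0.        , 501.78310553, 206.87539288],
       [  0.        ,   0.        ,   1.        ]]), 'k1': -0.13119676613154538, 'origin': array([0.32853585, 0.01575531, 1.24587109]), 'orientation': array([ 0.10905412, -0.07483851, -1.5740408 ])}
{'mtx': array([[325.9061719 ,   0.        , 284.70277665],
       [  0.        , 325.9061719 , 209.11228273],
       [  0.        ,   0.        ,   1.        ]]), 'k1': -0.07765223300006094, 'T_tool_cam': array([[-7.37245978e-05,  9.63483742e-01,  2.67766827e-01,
         6.80362104e-02],
       [ 9.99999630e-01,  3.00519967e-04, -8.06005490e-04,
         8.42044165e-04],
       [-8.57042464e-04,  2.67766668e-01, -9.63483408e-01,
        -1.43163265e-01],
       [ 0.00000000e+00,  0.00000000e+00,  0.00000000e+00,
         1.00000000e+00]])}
{'time': 0.0, 'q': array([ 1.25005753e+00,  2.64764291e-01,  1.60542420e+00, -1.52901288e-05,
        1.27373351e+00, -3.69387204e-02]), 'joint_vel': array([ 2.56676099e-03,  8.77754090e-04,  9.02105238e-04,  9.96320411e-04,
       -1.40392763e-06, -1.58792014e-03]), 'joint_torque': array([-2.61681871e-04, -5.15122783e+01, -3.67304707e+01, -1.39619929e-04,
        1.33323896e-02, -2.52726215e-05]), 'tool_pos': array([0.18879305, 0.64725945, 0.22992745]), 'tcp_rot': array([-0.44423373, -3.10961972,  0.00360421]), 'wrist_force': array([-0.41414729, -0.07845161, -0.10692445]), 'torque': array([-0.01027078, -0.05374874, -0.02724831]), 'grip_force': 0.0, 'width': 1.0018147932566477}
```

View pics/top0.png

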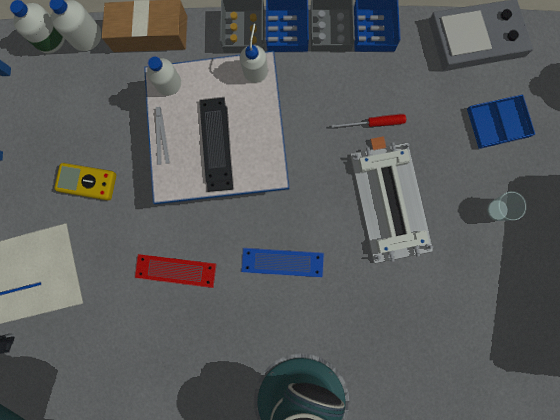

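View pics/side0.png

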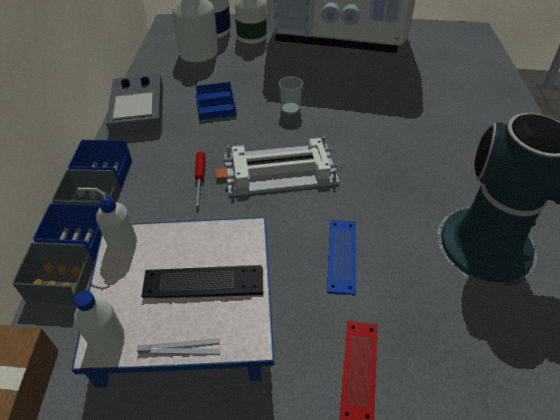

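The top view shows the dark stack at (215,143) on the riser, and the flow frame at (392,203). Candidates for the plate are the dark stack (215,143), the red plate (175,270) and the blue plate (282,262). The description calls for dark graphite on the riser, so I choose the stack and will check it in a crop.

```bash
python3 - <<'E'
import cv2
a=cv2.imread('pics/top0.png')
cv2.imwrite('pics/c1.png',cv2.convertScaleAbs(cv2.resize(a[80:210,140:300],None,fx=4.5,fy=4.5,interpolation=cv2.INTER_CUBIC),alpha=1.5,beta=20))
cv2.imwrite('pics/c2.png',cv2.resize(a[135:270,340:440],None,fx=4.4,fy=4.4,interpolation=cv2.INTER_CUBIC))
E
```

```text
(no output)
```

View pics/c1.png

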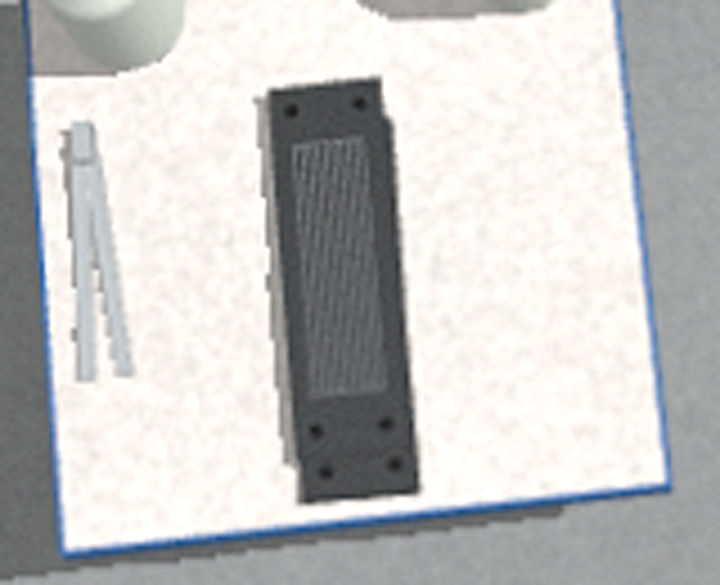

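View pics/c2.png

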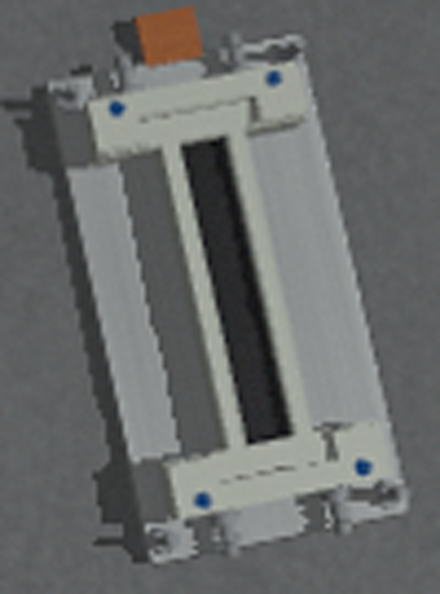

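The crop confirms the grey grooved plate. The top plate's rear edge runs (270,88)–(380,78). The mid plate shows in front of it: its holes are at (326,472)/(395,465) and its front edge at y≈497. The top plate's own front holes are at (316,432)/(386,425), so its front edge is at about y≈450. In the other crop the frame's blue screws are at (117,108), (273,78), (203,500) and (363,467).

```bash
python3 - <<'E'
from h import *
f=lambda u,v,s,a,b:((u+.5)/s-.5+a,(v+.5)/s-.5+b)
for n,u,v,h in [('riserL',65,552,.1),('riserR',670,488,.1),('rearL',270,88,.112),('rearR',380,78,.112),('midFL',300,502,.108),('midFR',418,493,.108),('hrL',291,111,.112),('hrR',360,103,.112),('hfL',316,432,.112),('hfR',386,425,.112),('hmL',326,472,.108),('hmR',395,465,.108)]:
    print(n,atz('top0',*f(u,v,4.5,140,80),h).round(4))
for n,u,v,h in [('s1',117,108,.046),('s2',273,78,.046),('s3',203,500,.046),('s4',363,467,.046)]:
    p=f(u,v,4.4,340,135);print(n,atz('top0',*p,h).round(4),atd('top0',*p).round(4))
print(R.from_rotvec(bot.read_state()['tcp_rot']).as_matrix().round(3))
E
```

```text
riserL [0.4761 0.3415 0.1   ]
riserR [0.507  0.0274 0.1   ]
rearL [0.7199 0.2364 0.112 ]
rearR [0.7243 0.1782 0.112 ]
midFL [0.5   0.217 0.108]
midFR [0.5042 0.1562 0.108 ]
hrL [0.7071 0.225  0.112 ]
hrR [0.7107 0.1885 0.112 ]
hfL [0.5356 0.2086 0.112 ]
hfR [0.5389 0.1725 0.112 ]
hmL [0.5155 0.2038 0.108 ]
hmR [0.5188 0.1682 0.108 ]
s1 [ 0.5855 -0.162   0.046 ] [ 0.5869 -0.163   0.0393]
s2 [ 0.6022 -0.2498  0.046 ] [ 0.6022 -0.2498  0.0461]
s3 [ 0.3685 -0.2038  0.046 ] [ 0.3685 -0.204   0.0449]
s4 [ 0.3856 -0.2923  0.046 ] [ 0.3857 -0.2928  0.0442]
[[-0.96   0.28  -0.001]
 [ 0.28   0.96  -0.002]
 [ 0.    -0.002 -1.   ]]
```

The plate is at about (0.623, 0.199) with yaw 5.4°. Its front is about 32 mm behind the edge. The cell is at about (0.4855, -0.227) with yaw 11°. I'm moving above the plate with the fingers shut.

Emit:
{"method": "step_arm", "body": {"motion": [[0, -55.6, -30.3, 3, -21.7], [0, -55.6, -30.3, 3, -21.7], [0, -55.6, -30.3, 3, -21.7], [0, -55.6, -30.3, 3, -21.7], [0, -55.6, -30.3, 3, -21.7], [0, -55.6, -30.3, 3, -21.7], [0, -55.6, -30.3, 3, -21.7], [0, -55.6, -30.3, 3, -21.7], [0, -55.6, -30.3, 3, -21.7], [0, -55.6, -30.3, 3, -21.7], [0, -55.6, -30.3, 3, -21.7], [0, -55.6, -30.3, 3, -21.7], [0, -55.6, -30.3, 3, -21.7], [0, -55.6, -30.3, 3, -21.7], [0, -55.6, -30.3, 3, -21.7], [0, -55.6, -30.3, 3, -21.7]]}}

```text
time: 1.75
tool_pos: [0.6371, 0.2021, 0.2009]
tcp_rot: [0.15, -3.137, -0.0]
wrist_force: [0.2, -0.0, 0.5]
width: -0.001
grip_force: 0.0
```

```bash
python3 - <<'E'
from h import *
s=bot.read_state();print(s['time'],s['tool_pos'],s['q'],s['width'],s['wrist_force']);print(R.from_rotvec(s['tcp_rot']).as_matrix().round(4))
snap('wrist','wr1')
a=cv2.imread('pics/wr1.png');cv2.imwrite('pics/c3.png',cv2.convertScaleAbs(cv2.resize(a,(800,600),interpolation=cv2.INTER_CUBIC),alpha=1.5,beta=20))
E
```

```text
1.75 [0.63707004 0.20211749 0.20093702] [ 2.69671847e-01  2.71275577e-01  1.65135698e+00  5.74307868e-04
  1.21992741e+00 -1.39673144e+00] -0.0010931789593298076 [ 0.16960408 -0.04792942  0.45473405]
[[-9.955e-01 -9.530e-02 -1.100e-03]
 [-9.530e-02  9.955e-01  3.000e-04]
 [ 1.000e-03  4.000e-04 -1.000e+00]]
```

View pics/c3.png

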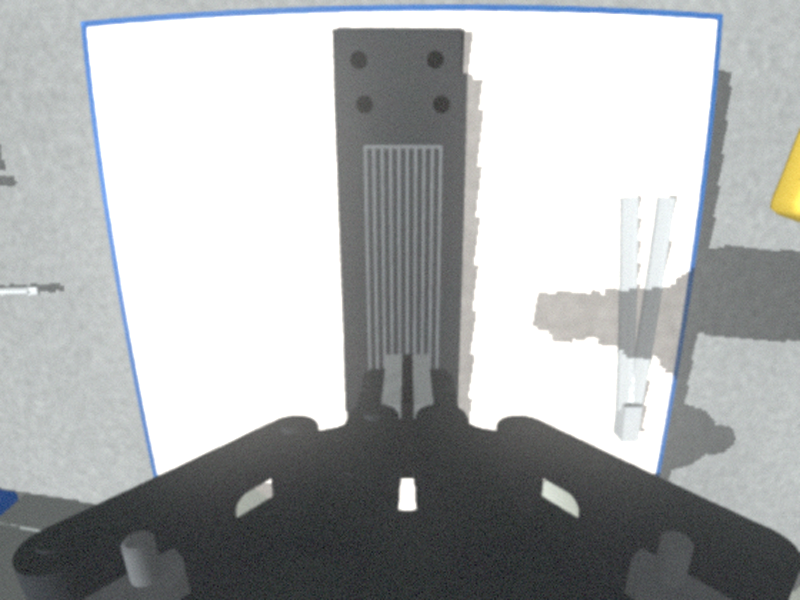

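The wrist view shows the top plate's front holes at (364,104)/(441,104), the mid plate's holes at (358,59)/(435,59), the mid front edge at y=29 and the riser edge at y≈10. The fingers are roughly central on the plate.

```bash
python3 - <<'E'
from h import *
g=lambda u,v:((u+.5)*.7-.5,(v+.5)*.7-.5)
for n,u,v,h in [('h1',364,104,.112),('h2',441,104,.112),('m1',358,59,.108),('m2',435,59,.108),('mf',400,29,.108),('edge',400,9.5,.1),('eL',85,23,.1),('eR',720,15,.1),('grooveFL',366,147,.112),('grooveFR',440,147,.112),('gr1',370,350,.112),('gr2',438,350,.112)]:
    p=g(u,v);print(n,atz('wr1',*p,h).round(4),atd('wr1',*p).round(4))
E
```

```text
h1 [0.5411 0.1738 0.112 ] [0.5411 0.1738 0.1123]
h2 [0.5376 0.2098 0.112 ] [0.5377 0.2098 0.1122]
m1 [0.5206 0.169  0.108 ] [0.5206 0.169  0.108 ]
m2 [0.5172 0.205  0.108 ] [0.5173 0.205  0.1082]
mf [0.5056 0.1874 0.108 ] [0.5057 0.1874 0.1084]
edge [0.4947 0.1863 0.1   ] [0.4947 0.1863 0.0999]
eL [0.51   0.0295 0.1   ] [0.5099 0.0294 0.0998]
eR [0.4763 0.3444 0.1   ] [0.4765 0.3441 0.1004]
grooveFL [0.5605 0.1762 0.112 ] [0.5606 0.1764 0.1134]
grooveFR [0.5572 0.2115 0.112 ] [0.5572 0.2115 0.1122]
gr1 [0.6638 0.186  0.112 ] [0.6639 0.1859 0.1119]
gr2 [0.6604 0.2221 0.112 ] [0.6596 0.2219 0.114 ]
```

Emit:
{"method": "step_arm", "body": {"motion": [[0, 0, -0.1, 4.5, 0], [0, 0, -0.1, 7.5, 0], [0, 0, -0.1, 8.5, 0], [0, 0, -0.1, 8.7, 0], [0, 0, -0.1, 8.8, 0], [0, 0, -0.1, 8.8, 0], [0, 0, -0.1, 8.8, 0]]}}

```text
time: 2.5
tool_pos: [0.6388, 0.2009, 0.1147]
tcp_rot: [-0.149, 3.136, 0.001]
wrist_force: [-0.1, -0.7, 0.3]
width: -0.0
grip_force: 0.0
```

Emit:
{"method": "step_arm", "body": {"motion": [[0, 0, 0, 0.2, 0], [0, 0, 0, 0.3, 0], [0, 0, 0, 0.3, 0], [0, 0, 0, 0.3, 0]]}}

```text
time: 2.9
tool_pos: [0.6389, 0.2007, 0.1121]
tcp_rot: [-0.149, 3.136, 0.001]
wrist_force: [-0.9, 0.6, 5.9]
width: 0.005
grip_force: 2.8
```

Emit:
{"method": "step_arm", "body": {"motion": [[0, 0.3, 0, 0, 0], [0, 0.8, 0, 0, 0], [0, 1.4, 0, 0, 0], [0, 2.0, 0, 0, 0], [0, 2.6, 0, 0, 0], [0, 3.0, 0, 0, 0], [0, 3.0, 0, 0, 0]]}}

```text
time: 3.6
tool_pos: [0.6089, 0.1978, 0.1121]
tcp_rot: [-0.149, 3.135, 0.001]
wrist_force: [-0.4, 0.6, 7.0]
width: -0.001
grip_force: 3.5
```

Emit:
{"method": "step_arm", "body": {"motion": [[0, 0.4, 0, 0, 0], [0, 1.0, 0, 0, 0], [0, 1.7, 0, 0, 0], [0, 2.4, 0, 0, 0], [0, 3.1, 0, 0, 0], [0, 3.8, 0, 0, 0], [0, 4.5, 0, 0, 0], [0, 5.2, 0, 0, 0], [0, 5.9, 0, 0, 0], [0, 6.4, 0, 0, 0], [0, 6.6, 0, 0, 0], [0, 6.6, 0, 0, 0]]}}

```text
time: 4.8
tool_pos: [0.5435, 0.1917, 0.112]
tcp_rot: [-0.149, 3.135, 0.001]
wrist_force: [0.4, -0.6, 7.0]
width: 0.001
grip_force: 3.6
```

```bash
python3 - <<'E'
from h import *
snap('wrist','wr2')
a=cv2.imread('pics/wr2.png');cv2.imwrite('pics/c4.png',cv2.convertScaleAbs(cv2.resize(a,(800,600),interpolation=cv2.INTER_CUBIC),alpha=1.8,beta=20)[:450])
E
```

```text
(no output)
```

View pics/c4.png

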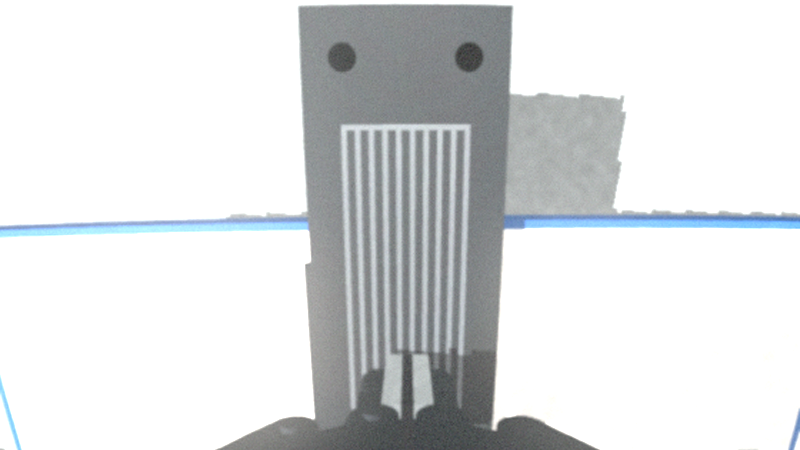

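The plate came along with the fingers. Its front edge is at y≈6 (x 300 to 512) and the holes are at (342,57)/(469,57). The riser edge is at y≈222, and the mid plate shows at its left from y≈263.

```bash
python3 - <<'E'
from h import *
g=lambda u,v:((u+.5)*.7-.5,(v+.5)*.7-.5)
for n,u,v,h in [('fL',300,6.5,.112),('fR',512,6.5,.112),('h1',342,57,.112),('h2',469,57,.112),('eL',290,220,.1),('eR',520,217,.1),('mid',308,263,.108),('gL',348,340,.112),('gR',462,340,.112)]:
    p=g(u,v);print(n,atz('wr2',*p,h).round(4),atd('wr2',*p).round(4))
E
```

```text
fL [0.4338 0.1522 0.112 ] [0.4755 0.186  0.255 ]
fR [0.4282 0.2113 0.112 ] [0.4284 0.2111 0.1127]
h1 [0.4463 0.1649 0.112 ] [0.4466 0.1651 0.1134]
h2 [0.4429 0.2008 0.112 ] [0.4429 0.2008 0.1123]
eL [0.4955 0.1491 0.1   ] [0.4962 0.1479 0.095 ]
eR [0.4873 0.225  0.1   ] [0.4879 0.2269 0.0924]
mid [0.5078 0.1573 0.108 ] [0.508  0.1571 0.1072]
gL [0.5314 0.1721 0.112 ] [0.5312 0.1722 0.1124]
gR [0.5278 0.2093 0.112 ] [0.5275 0.2092 0.113 ]
```

Emit:
{"method": "step_arm", "body": {"motion": [[0, 0.2, 0, 0, 0], [0, 0.4, 0, 0, 0], [0, 0.4, 0, 0, 0], [0, 0.4, 0, -0.3, 0], [0, 0.4, 0, -1.5, 0], [0, 0.4, 0, -4, 0], [8.5, 4, 0, -5, 0], [8.5, 7.9, 0, -5, 0], [8.5, 7.9, 0, -5, 0], [8.5, 7.9, 0, -5, 0], [8.5, 7.9, 0, -5, 0], [8.5, 7.9, 0, -5, 0]]}}

```text
time: 6.05
tool_pos: [0.4649, 0.184, 0.1606]
tcp_rot: [-0.149, 3.137, 0.0]
wrist_force: [-0.5, 0.0, -0.5]
width: 0.988
grip_force: 0.0
```

```bash
python3 - <<'E'
from h import *
s=bot.read_state();print(s['time'],s['tool_pos'],s['width'],s['q'])
snap('side','s2');snap('top','t2')
a=cv2.imread('pics/s2.png')[200:320,120:300];b=cv2.imread('pics/t2.png')[80:230,160:300]
cv2.imwrite('pics/c5.png',cv2.convertScaleAbs(np.hstack([cv2.resize(a,(450,300)),cv2.resize(b,(280,300))]),alpha=1.5,beta=15))
E
```

```text
6.05 [0.46485315 0.18401988 0.16059499] 0.9881005110435939 [ 3.27165542e-01 -1.21002364e-02  2.04852831e+00 -8.49723012e-05
  1.10448840e+00 -1.33830582e+00]
```

View pics/c5.png

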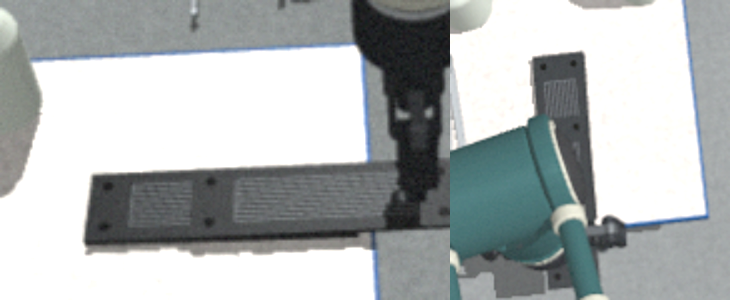

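The plate lies flat and juts over the edge, with the mid plate in place. Next I descend and grip.

Emit:
{"method": "step_arm", "body": {"force": 50, "motion": [[8.5, 0, 0.05, 3, 0], [8.5, 0, 0.05, 6, 0], [8.5, 0, 0.05, 7.2, 0], [8.5, 0, 0.05, 7.2, 0], [8.5, 0, 0.05, 7.2, 0], [7, 0, 0.05, 7.2, 0], [6.3, 0, 0.05, 7.2, 0], [5.5, 0, 0.05, 7.2, 0], [5.5, 0, 0.05, 7.2, 0], [5.5, 0, 0.05, 7.2, 0], [5.5, 0, 0.05, 7.2, 0], [5.5, 0, 0.05, 7.2, 0]]}}

```text
time: 7.35
tool_pos: [0.4648, 0.1847, 0.0891]
tcp_rot: [-0.149, 3.136, 0.001]
wrist_force: [1.2, 0.4, 4.8]
width: 0.681
grip_force: 52.9
```

Emit:
{"method": "step_arm", "body": {"motion": [[5.5, 0, 0, -0.2, 0], [5.5, 0, 0, -0.5, 0], [5.5, 0, 0, -1, 0], [5.5, 0, 0, -2, 0], [5.5, 0, 0, -4, 0], [5.5, 0, 0, -7, 0], [5.5, 0, 0, -9, 0], [5.5, 0, 0, -9, 0], [5.5, 0, 0, -9, 0]]}}

```text
time: 8.25
tool_pos: [0.4637, 0.1843, 0.1784]
tcp_rot: [-0.149, 3.138, 0.0]
wrist_force: [-0.2, 0.0, -2.1]
width: 0.682
grip_force: 53.7
```

```bash
python3 - <<'E'
from h import *
snap('wrist','wr3');snap('side','s3')
a=cv2.imread('pics/wr3.png');b=cv2.imread('pics/s3.png')[180:330,100:350]
cv2.imwrite('pics/c6.png',cv2.convertScaleAbs(np.vstack([cv2.resize(a[:260],(560,260)),cv2.resize(b,(560,336))]),alpha=1.5,beta=15))
s=bot.read_state();print(s['tool_pos'],s['width'])
E
```

```text
[0.46252935 0.18392911 0.17670389] 0.6792945596664237
```

View pics/c6.png

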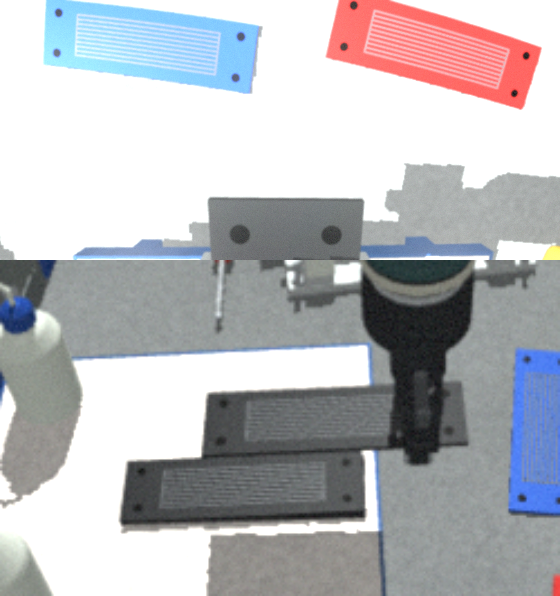

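The plate is held and lifted, and the other two stay stacked. The plate's front edge is at y≈198 (x 209 to 363) with holes at (240,234)/(332,234). I'll measure its pose in the tool frame.

```bash
python3 - <<'E'
from h import *
c=bot.calibration('wrist');Tt=np.array(c['T_tool_cam'])
def tool(u,v):
    T,r,d=ray('wr3',u,v);return (Tt[:3,:3]@r*d[int(v),int(u)]+Tt[:3,3])
for u,v in [(213,201),(359,201),(240,234),(332,234),(285,205),(285,250)]: print((u,v),tool(u,v).round(4))
for u,v in [(209,197.5),(363,197.5),(286,197.5)]:
    T,r,d=ray('wr3',u,v);dd=d[203,int(np.clip(u,215,357))];print('edge',(Tt[:3,:3]@r*dd+Tt[:3,3]).round(4))
s=bot.read_state();Rm=R.from_rotvec(s['tcp_rot']).as_matrix();print(s['tool_pos'])
f=lambda u,v:(100+u/2.24,180+(v-260)/2.24)
for u,v in [(212,395),(211,449),(240,440),(360,390),(370,442),(445,436),(455,390),(300,420)]:
    p=atd('s3',*f(u,v));print('side',p.round(4),(Rm.T@(p-s['tool_pos'])).round(4))
E
```

```text
(213, 201) [ 0.0375 -0.0263 -0.0232]
(359, 201) [ 0.0374  0.0295 -0.0226]
(240, 234) [ 0.0243 -0.0164 -0.0235]
(332, 234) [ 0.0246  0.0194 -0.0242]
(285, 205) [ 0.0357  0.0011 -0.0221]
(285, 250) [ 0.0167  0.0011 -0.0214]
edge [ 0.0387 -0.028  -0.0223]
edge [ 0.0387  0.031  -0.0223]
edge [ 0.0386  0.0015 -0.0222]
[0.46252935 0.18392911 0.17670389]
side [0.6218 0.1748 0.2006] [-0.1576 -0.0242 -0.0243]
side [0.616  0.222  0.1948] [-0.1563  0.0233 -0.0185]
side [0.5948 0.2141 0.1967] [-0.1345  0.0175 -0.0204]
side [0.5073 0.1641 0.1991] [-0.0426 -0.024  -0.0225]
side [0.4967 0.2121 0.1968] [-0.0366  0.0248 -0.0203]
side [0.4406 0.2066 0.1998] [ 0.0198  0.0246 -0.023 ]
side [0.4333 0.1621 0.2002] [ 0.0312 -0.0189 -0.0234]
side [0.5512 0.1946 0.1983] [-0.0892  0.0022 -0.0218]
```

Emit:
{"method": "step_arm", "body": {"motion": [[5.5, 0.3, -1.5, 0, 0], [5.5, 1, -5, 0, -0.7], [5.5, 1.7, -9, 0, -1.2], [5.5, 2.4, -13, 0, -1.7], [5.5, 3.2, -17, 0, -2.2], [5.5, 4.0, -21, 0, -2.7], [5.5, 4.7, -25, 0, -3.3], [5.5, 5.5, -29, 0, -4], [5.5, 6.2, -33, 0, -4.5], [5.5, 7, -37, 0, -5], [5.5, 7.6, -40, 0, -5.5], [5.5, 7.9, -41.5, 1, -5.5], [5.5, 7.9, -41.8, 3, -5.5], [5.5, 7.9, -41.8, 5, -5.5], [5.5, 7.9, -41.8, 5.8, -5.5], [5.5, 7.9, -41.8, 5.8, -5.5], [5.5, 7.9, -41.8, 5.8, -5.5], [5.5, 7.9, -41.8, 5.8, -5.5]]}}

```text
time: 10.15
tool_pos: [0.4255, -0.2394, 0.1212]
tcp_rot: [-0.3, 3.126, -0.002]
wrist_force: [0.0, 0.7, -1.0]
width: 0.687
grip_force: 53.9
```

```bash
python3 - <<'E'
from h import *
s=bot.read_state();print(s['tool_pos'],s['q'],R.from_rotvec(s['tcp_rot']).as_matrix().round(4))
snap('wrist','wr4')
a=cv2.imread('pics/wr4.png');cv2.imwrite('pics/c7.png',cv2.convertScaleAbs(cv2.resize(a[0:280,100:460],(770,599),interpolation=cv2.INTER_CUBIC),alpha=1.3,beta=15))
s=bot.read_state();print(s['tool_pos'],s['time'])
E
```

```text
[ 0.42551077 -0.23940866  0.12124133] [-5.63532658e-01  7.06767466e-03  2.10897877e+00  2.66695989e-05
  1.02379289e+00 -2.32584279e+00] [[-9.817e-01 -1.903e-01  1.500e-03]
 [-1.903e-01  9.817e-01 -9.000e-04]
 [-1.300e-03 -1.200e-03 -1.000e+00]]
[ 0.42558998 -0.2395073   0.12140098] 10.2
```

View pics/c7.png

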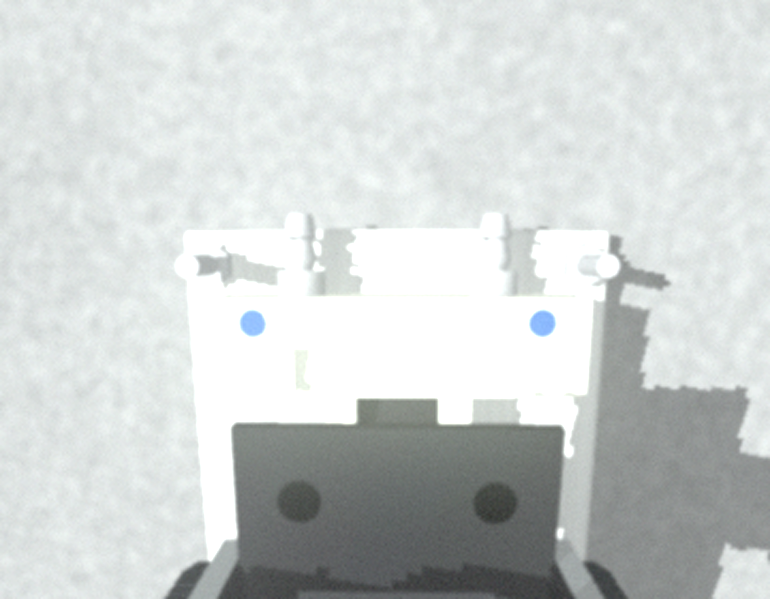

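The view shows the screws at (253,323)/(542,323) in the crop and the frame's front wall between y=297 and 395. The plate's front edge is at y≈424 (x 234 to 563), and the holes are at (299,501)/(495,502).

```bash
python3 - <<'E'
from h import *
Tt=np.array(bot.calibration('wrist')['T_tool_cam']);d=np.load('pics/wr4.npz')['d'];W=np.load('pics/wr4.npz')['T']
def P(u,v,dd=None):
    T,r,_=ray('wr4',u,v);return Tt[:3,:3]@r*(d[int(round(v)),int(round(u))] if dd is None else dd)+Tt[:3,3]
k=360/770
g=lambda u,v:(100+(u+.5)*k-.5,(v+.5)*(280/599)-.5)
# screws centroid by colour
a=cv2.imread('pics/wr4.png').astype(int)
m=((a[:,:,0]-a[:,:,2])>60).astype(np.uint8);n,l,st,c=cv2.connectedComponentsWithStats(m)
for i in range(1,n):
    if st[i,4]>20:
        p=P(*c[i]);w=np.linalg.inv(Tt);print('screw',c[i].round(1),st[i,4],p.round(4))
for q in [(299,501),(495,502)]: print('hole',P(*g(*q)).round(4))
for u in (240,400,558):
    uu,v=g(u,424);print('front',P(uu,v,d[int(v)+5,int(uu)]).round(4))
for u in (234,563):
    uu,v=g(u,450);print('side',P(uu,v,d[int(v),int(uu)+(4 if u<300 else -4)]).round(4))
# wall edge profile in tool coords: columns
for uu in (235,250,270,285,300,320,340):
    print(uu,[(round(P(uu,v)[0]*1000,1),round(P(uu,v)[2]*1000,1)) for v in range(130,204,4)])
E
```

```text
screw [540.2 146.7] 2609 [0.0491 0.2133 0.1167]
screw [217.6 150.6] 110 [ 0.0474 -0.0435  0.0744]
screw [353.3 150.6] 112 [0.0474 0.0465 0.0739]
screw [556.7 166.9] 44 [0.0328 0.2309 0.1149]
screw [ 11.8 357.7] 591 [-0.155  -0.2711  0.104 ]
hole [ 0.0239 -0.0168 -0.0225]
hole [ 0.024   0.0192 -0.0233]
front [ 0.0383 -0.027  -0.0217]
front [ 0.0384  0.0018 -0.0223]
front [ 0.0385  0.03   -0.0228]
side [ 0.0338 -0.028  -0.0232]
side [ 0.0339  0.031  -0.0234]
235 [(np.float64(60.3), np.float64(87.4)), (np.float64(57.6), np.float64(87.2)), (np.float64(54.8), np.float64(87.0)), (np.float64(53.0), np.float64(73.8)), (np.float64(50.2), np.float64(75.5)), (np.float64(47.7), np.float64(74.8)), (np.float64(45.1), np.float64(74.6)), (np.float64(42.4), np.float64(74.7)), (np.float64(39.8), np.float64(73.7)), (np.float64(37.0), np.float64(75.2)), (np.float64(34.2), np.float64(75.3)), (np.float64(31.6), np.float64(75.0)), (np.float64(28.8), np.float64(75.3)), (np.float64(26.1), np.float64(75.0)), (np.float64(16.5), np.float64(108.6)), (np.float64(13.3), np.float64(108.3)), (np.float64(9.9), np.flo
[... 3777 characters left out ...]
at64(89.9)), (np.float64(57.4), np.float64(90.3)), (np.float64(54.9), np.float64(86.7)), (np.float64(52.9), np.float64(75.4)), (np.float64(50.3), np.float64(75.3)), (np.float64(47.7), np.float64(74.3)), (np.float64(45.1), np.float64(74.1)), (np.float64(42.5), np.float64(74.1)), (np.float64(39.6), np.float64(75.8)), (np.float64(36.9), np.float64(75.4)), (np.float64(34.4), np.float64(73.9)), (np.float64(31.7), np.float64(73.9)), (np.float64(28.9), np.float64(74.5)), (np.float64(26.4), np.float64(73.2)), (np.float64(16.7), np.float64(107.2)), (np.float64(13.3), np.float64(108.4)), (np.float64(10.3), np.float64(107.1)), (np.float64(6.8), np.float64(108.1)), (np.float64(37.0), np.float64(-23.2))]
```

```bash
python3 - <<'E'
from h import *
Tt=np.array(bot.calibration('wrist')['T_tool_cam']);z=np.load('pics/wr4.npz');d=z['d'];W=z['T']
def P(u,v):
    T,r,_=ray('wr4',u,v);return Tt[:3,:3]@r*d[v,u]+Tt[:3,3]
for v in list(range(160,170))+[136,137,138,139,140,141,142,143]:
    q=np.median([P(u,v) for u in range(250,325,3)],0)*1000;print(v,q.round(1)[[0,2]])
z_=[np.median([P(u,v)[2] for v in range(170,184)])*1000 for u in range(225,250)];print(list(zip(range(225,250),np.round(z_,1))))
z_=[np.median([P(u,v)[2] for v in range(170,184)])*1000 for u in range(320,345)];print(list(zip(range(320,345),np.round(z_,1))))
for u in (236,239,243,246,323,325,331,333,336):print(u,(P(u,176)*1000).round(1))
for u,v in [(217.6,150.6),(353.3,150.6)]: print(atz('wr4',u,v,.046).round(4))
# bottom edges in top image: frame ends along axis
d=np.load('pics/top0.npz')['d']
s=np.array([.4855,-.227]);c,sn=np.cos(np.radians(11)),np.sin(np.radians(11))
pts=np.array([atd('top0',u,v) for u in range(345,440) for v in range(135,270)])
L=(pts[:,:2]-s)@np.array([[c,-sn],[sn,c]])
for lo in (-1,1):
    sel=(np.abs(L[:,1])<.06)&(pts[:,2]>.041)&(pts[:,2]<.05)&(L[:,0]*lo>.1);print(lo,np.percentile(L[sel,0]*lo,[1,5,95,99]).round(4),sel.sum())
E
```

```text
160 [41.  74.4]
161 [40.4 74.5]
162 [39.7 74.6]
163 [38.3 80.4]
164 [37.5 80.7]
165 [36.8 80.7]
166 [36.2 80.5]
167 [35.5 80.4]
168 [34.8 80.4]
169 [34.1 80.7]
136 [ 55.1 108.5]
137 [ 54.7 100.2]
138 [54.7 87.7]
139 [54.8 75.6]
140 [54.2 74.5]
141 [53.5 74.3]
142 [52.9 74.3]
143 [52.2 75. ]
[(225, np.float64(74.3)), (226, np.float64(74.4)), (227, np.float64(74.7)), (228, np.float64(74.9)), (229, np.float64(74.6)), (230, np.float64(74.8)), (231, np.float64(74.7)), (232, np.float64(74.5)), (233, np.float64(74.5)), (234, np.float64(74.8)), (235, np.float64(74.9)), (236, np.float64(74.3)), (237, np.float64(77.6)), (238, np.float64(80.7)), (239, np.float64(80.9)), (240, np.float64(80.6)), (241, np.float64(80.6)), (242, np.float64(80.5)), (243, np.float64(80.5)), (244, np.float64(80.7)), (245, np.float64(80.5)), (246, np.float64(80.9)), (247, np.float64(80.6)), (248, np.float64(80.6)), (249, np.float64(80.5))]
[(320, np.float64(80.6)), (321, np.float64(80.6)), (322, np.float64(80.7)), (323, np.float64(80.5)), (324, np.float64(80.6)), (325, np.float64(80.4)), (326, np.float64(80.7)), (327, np.float64(80.1)), (328, np.float64(80.6)), (329, np.float64(80.7)), (330, np.float64(80.2)), (331, np.float64(80.7)), (332, np.float64(80.4)), (333, np.float64(79.7)), (334, np.float64(74.9)), (335, np.float64(74.8)), (336, np.float64(74.7)), (337, np.float64(74.4)), (338, np.float64(74.7)), (339, np.float64(74.3)), (340, np.float64(74.3)), (341, np.float64(75.1)), (342, np.float64(74.3)), (343, np.float64(74.5)), (344, np.float64(74.7))]
236 [ 30.2 -32.   75. ]
239 [ 29.1 -30.8  81.1]
243 [ 29.4 -27.8  79.6]
246 [ 29.3 -25.8  80.2]
323 [29.3 27.6 80.2]
325 [29.5 28.8 79.1]
331 [29.1 33.3 81.1]
333 [29.3 34.5 80.2]
336 [30.4 35.6 73.7]
[ 0.3875 -0.2913  0.046 ]
[ 0.3703 -0.2026  0.046 ]
-1 [0.1002 0.1014 0.1173 0.118 ] 339
1 [0.1003 0.1013 0.1163 0.1171] 310
```

Yaw and y are aligned. The plate needs about 1.8 mm in -x (tool). I'll lower it to just above the rim and remeasure there.

Emit:
{"method": "step_arm", "body": {"motion": [[5.5, -0.18, 0, 1.5, 0], [5.5, -0.18, 0, 4, 0], [5.5, -0.18, 0, 6.5, 0], [5.5, -0.18, 0, 8.2, 0], [5.5, -0.18, 0, 8.6, 0], [5.5, -0.18, 0, 8.6, 0], [5.5, -0.18, 0, 8.6, 0], [5.5, -0.18, 0, 8.6, 0]]}}

```text
time: 11.0
tool_pos: [0.4277, -0.2396, 0.0358]
tcp_rot: [-0.299, 3.125, -0.003]
wrist_force: [0.1, -0.6, -1.7]
width: 0.682
grip_force: 53.9
```

```bash
python3 - <<'E'
from h import *
s=bot.read_state();print(s['tool_pos'],s['wrist_force'],R.from_rotvec(s['tcp_rot']).as_matrix().round(4)[:,2])
snap('wrist','wr5')
Tt=np.array(bot.calibration('wrist')['T_tool_cam']);z=np.load('pics/wr5.npz');d=z['d']
def P(u,v):
    T,r,_=ray('wr5',u,v);return Tt[:3,:3]@r*d[int(round(v)),int(round(u))]+Tt[:3,3]
a=cv2.imread('pics/wr5.png').astype(int)
m=((a[:,:,0]-a[:,:,2])>60).astype(np.uint8);n,l,st,c=cv2.connectedComponentsWithStats(m)
for i in range(1,n):
    if 60<st[i,4]<900: print('screw',c[i].round(1),st[i,4],(P(*c[i])*1000).round(1))
pr=None
for v in range(100,260):
    q=np.median([P(u,v) for u in range(250,325,5)],0)*1000
    if pr is not None and abs(q[2]-pr[2])>2.5: print(v,pr.round(1)[[0,2]],q.round(1)[[0,2]])
    pr=q
for v in (215,225,235):
    pr=None
    for u in range(180,400):
        q=P(u,v)*1000
        if pr is not None and abs(q[2]-pr[2])>4: print('row',v,u,pr.round(1),q.round(1))
        pr=q
E
```

```text
[ 0.42771878 -0.23964667  0.03575619] [ 0.11124554 -0.55047972 -1.73477321] [ 0.0024 -0.0015 -1.    ]
screw [177.4 165.5] 310 [ 49.5 -42.8 -11.6]
screw [397.2 165.4] 307 [ 49.5  47.  -11.3]
142 [56.8 23. ] [56.8 15.7]
143 [56.8 15.7] [56.9  8.8]
144 [56.9  8.8] [56.8  2.9]
145 [56.8  2.9] [56.9 -3.1]
146 [56.9 -3.1] [56.8 -8.2]
147 [56.8 -8.2] [ 56.7 -10.7]
184 [ 42. -11.] [40.4 -5. ]
198 [34.6 -5. ] [ 37.7 -19.5]
row 215 209 [ 28.2 -31.6 -11. ] [ 31.8 -28.3 -22.9]
row 215 248 [ 31.7 -13.6 -22.6] [  67.6    1.  -143.2]
row 215 249 [  67.6    1.  -143.2] [ 31.8 -12.7 -23. ]
row 215 364 [ 31.5  31.5 -22. ] [27.7 35.2 -9.2]
row 215 382 [ 28.1  42.2 -10.6] [  67.6    1.  -143.2]
row 215 383 [  67.6    1.  -143.2] [ 28.2  42.9 -11.1]
row 225 209 [ 12.2 -40.5  23.8] [ 27.6 -28.6 -22.5]
row 225 308 [ 27.4   9.7 -21.9] [  67.6    1.  -143.2]
row 225 309 [  67.6    1.  -143.2] [ 27.2  10.6 -21.2]
row 225 353 [ 27.5  27.4 -22.3] [  67.6    1.  -143.2]
row 225 354 [  67.6    1.  -143.2] [ 27.8  27.9 -23.3]
row 225 363 [ 27.7  31.2 -22.8] [12.3 43.4 23.5]
row 235 210 [  6.8 -40.1  22.9] [ 23.3 -28.6 -22.2]
row 235 236 [ 23.7 -18.5 -23.2] [  67.6    1.  -143.2]
row 235 237 [  67.6    1.  -143.2] [ 23.8 -17.6 -23.5]
row 235 362 [ 23.   31.4 -21.3] [ 7.  42.9 22.3]
```

Gaps at the front end are 3.5 mm lengthwise, with the plate about 0.5 mm off in y. I'm correcting both and lowering gently.

Emit:
{"method": "step_arm", "body": {"motion": [[5.5, 0.05, 0.05, 0.2, 0], [5.5, 0.05, 0.05, 0.5, 0], [5.5, 0.05, 0.05, 0.8, 0], [5.5, 0.05, 0.05, 1.0, 0], [5.5, 0.05, 0.05, 1.15, 0], [5.5, 0.05, 0.05, 1.25, 0], [5.5, 0.05, 0.05, 1.25, 0], [5.5, 0.05, 0.05, 1.25, 0]]}}

```text
time: 11.85
tool_pos: [0.4259, -0.2385, 0.0222]
tcp_rot: [0.3, -3.127, -0.0]
wrist_force: [-3.6, 1.3, 6.3]
width: 0.68
grip_force: 54.4
```

```bash
python3 - <<'E'
from h import *
for n,f in (('wrist','wr6'),('side','s6'),('top','t6')): snap(n,f)
s=bot.read_state();print(s['tool_pos'],s['wrist_force'],s['torque'],R.from_rotvec(s['tcp_rot']).as_matrix().round(4)[:,2])
Tt=np.array(bot.calibration('wrist')['T_tool_cam']);d=np.load('pics/wr6.npz')['d']
def P(u,v):
    T,r,_=ray('wr6',u,v);return Tt[:3,:3]@r*d[int(round(v)),int(round(u))]+Tt[:3,3]
for v in range(176,212,1):
    q=np.median([P(u,v) for u in range(250,325,5)],0)*1000;print(v,q.round(1)[[0,2]],end=' ')
for v in (212,):
    print('\n',[(u,(P(u,v)[1:]*1000).round(1).tolist()) for u in list(range(198,216))+list(range(356,376))])
a=cv2.imread('pics/s6.png')[120:210,205:355];b=cv2.imread('pics/wr6.png')[100:330,150:430]
cv2.imwrite('pics/c8.png',np.vstack([cv2.resize(a,(480,288),interpolation=cv2.INTER_CUBIC),cv2.resize(b,(480,300),interpolation=cv2.INTER_CUBIC)]))
ds=np.load('pics/s6.npz')['d']
E
```

```text
[ 0.42593091 -0.23855583  0.02224679] [-2.43750603  0.47582319  5.8082391 ] [0.2889722  0.33819652 0.06287433] [-2.e-04  1.e-04 -1.e+00]
176 [ 47.2 -24.3] 177 [ 46.8 -24.3] 178 [ 46.5 -24.5] 179 [ 46.1 -24.2] 180 [ 45.7 -24.4] 181 [ 45.3 -24. ] 182 [ 45.  -24.3] 183 [ 44.6 -24.3] 184 [ 44.2 -24.1] 185 [ 43.8 -24. ] 186 [ 43.4 -24.3] 187 [ 43.1 -24.3] 188 [ 42.6 -24.1] 189 [ 42.3 -24.3] 190 [ 41.9 -24.2] 191 [ 41.6 -24.4] 192 [ 41.1 -24.2] 193 [ 40.8 -24.2] 194 [ 40.4 -24.5] 195 [ 38.7 -18.7] 196 [ 38.2 -18.3] 197 [ 37.8 -18.1] 198 [ 37.6 -19.1] 199 [ 37.6 -20.9] 200 [ 37.6 -22.2] 201 [ 37.3 -22.6] 202 [ 36.9 -22.5] 203 [ 36.4 -22.2] 204 [ 36.  -22.4] 205 [ 35.6 -22.4] 206 [ 35.3 -22.5] 207 [ 34.9 -22.6] 208 [ 34.5 -22.6] 209 [ 34.  -22.3] 210 [ 33.6 -22.3] 211 [ 33.1 -22. ] 
 [(198, [-32.2, -23.8]), (199, [-32.0, -23.3]), (200, [-32.3, -20.6]), (201, [-32.0, -20.3]), (202, [-32.2, -18.1]), (203, [-31.5, -19.3]), (204, [-31.2, -18.9]), (205, [-30.8, -18.6]), (206, [-30.5, -18.4]), (207, [-30.0, -18.7]), (208, [-29.6, -18.7]), (209, [-28.2, -23.0]), (210, [-27.7, -23.2]), (211, [-27.7, -21.6]), (212, [-27.2, -22.1]), (213, [-26.8, -22.4]), (214, [-26.2, -23.0]), (215, [-26.0, -22.4]), (356, [28.5, -22.9]), (357, [29.1, -22.1]), (358, [29.2, -23.0]), (359, [30.0, -21.6]), (360, [30.2, -22.3]), (361, [30.5, -22.5]), (362, [31.1, -21.8]), (363, [31.6, -21.3]), (364, [32.5, -19.3]), (365, [33.2, -18.4]), (366, [33.8, -17.6]), (367, [33.7, -19.3]), (368, [33.5, -21.7]), (369, [33.7, -22.3]), (370, [33.5, -24.5]), (371, [33.8, -25.0]), (372, [34.2, -24.7]), (373, [34.6, -24.6]), (374, [35.4, -23.1]), (375, [35.6, -23.9])]
```

View pics/c8.png

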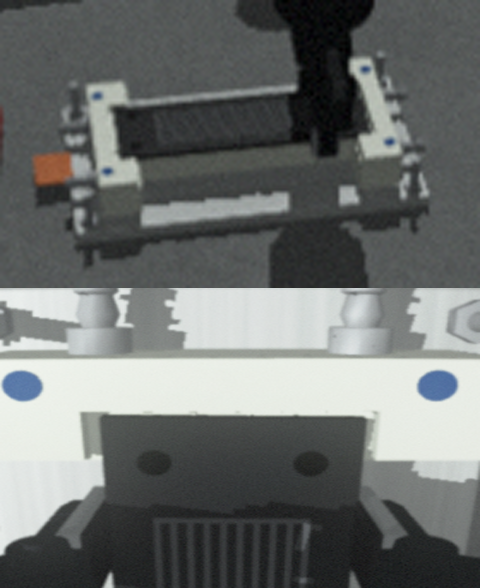

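The plate lies in the recess: its underside is at ledge height and there are gaps on all visible sides. I'm releasing and withdrawing.

Emit:
{"method": "step_arm", "body": {"motion": [[5.5, 0, 0, -0.05, 0], [6.2, 0, 0, -0.05, 0], [6.8, 0, 0, -0.05, 0], [7.6, 0, 0, -0.05, 0], [8.5, 0, 0, -0.05, 0], [8.5, 0, 0, -0.05, 0], [8.5, 0, 0, -0.05, 0], [8.5, 0, 0, -0.05, 0], [8.5, 0, 0, -1, 0], [8.5, 0, 0, -4, 0], [8.5, 0, 0, -8, 0], [8.5, 0, 0, -12, 0], [8.5, 0, 0, -16, 0], [8.5, 0, 0, -16, 0], [8.5, 0, 0, -16, 0]]}}

```text
time: 13.5
tool_pos: [0.4269, -0.2391, 0.184]
tcp_rot: [-0.299, 3.124, -0.004]
wrist_force: [0.4, 1.3, -0.5]
width: 0.996
grip_force: 0.0
```

```bash
python3 - <<'E'
from h import *
s=bot.read_state();print(s['time'],s['tool_pos'],s['wrist_force'],s['width'])
for n,f in (('wrist','wr7'),('side','s7')): snap(n,f)
# plate surface vs frame in seat axes, from wrist and side depth
o=np.array([.4865,-.2268]);c,n=np.cos(np.radians(11)),np.sin(np.radians(11))
for f in ('wr7','s7'):
    pts=np.array([atd(f,u,v) for u in range(0,560,2) for v in range(0,420,2)])
    L=(pts[:,:2]-o)@np.array([[c,-n],[n,c]])
    for x in range(-120,121,10):
        z=[]
        for y in (-20,0,20):
            k=(abs(L[:,0]-x/1e3)<.004)&(abs(L[:,1]-y/1e3)<.005)&(pts[:,2]<.07);z.append(round(float(np.median(pts[k,2])*1e3),1) if k.sum()>2 else None)
        print(f,x,z)
E
```

```text
13.5 [ 0.42691399 -0.23912407  0.18398386] [ 0.39778292  1.33298785 -0.54513081] 0.9958669866246543
wr7 -120 [12.5, 12.7, 12.8]
wr7 -110 [46.4, 46.7, 46.6]
wr7 -100 [45.0, 44.8, 45.2]
wr7 -90 [44.6, 44.7, 44.3]
wr7 -80 [44.7, 44.8, 44.9]
wr7 -70 [44.9, 44.7, 45.0]
wr7 -60 [44.8, 44.7, 45.0]
wr7 -50 [44.9, 45.0, 45.1]
wr7 -40 [44.7, 45.2, 44.8]
wr7 -30 [45.2, 44.8, 44.8]
wr7 -20 [44.8, 45.0, 44.7]
wr7 -10 [45.0, 44.6, 44.8]
wr7 0 [44.8, 44.7, 44.6]
wr7 10 [45.1, 44.4, 44.6]
wr7 20 [44.8, 44.5, 44.7]
wr7 30 [44.6, 44.8, 45.1]
wr7 40 [45.2, 44.9, 44.6]
wr7 50 [44.7, 45.0, 44.4]
wr7 60 [45.0, 44.9, 45.0]
wr7 70 [44.6, 44.6, 44.7]
wr7 80 [45.2, 44.5, 45.0]
wr7 90 [44.8, 44.6, 44.9]
wr7 100 [44.8, 44.9, 44.6]
wr7 110 [None, 46.8, None]
wr7 120 [None, None, None]
s7 -120 [None, None, None]
s7 -110 [47.6, None, None]
s7 -100 [None, 45.8, None]
s7 -90 [None, None, None]
s7 -80 [None, None, 28.3]
s7 -70 [None, None, 28.8]
s7 -60 [45.5, None, 24.3]
s7 -50 [None, None, 27.0]
s7 -40 [None, None, 28.4]
s7 -30 [None, None, 31.8]
s7 -20 [None, None, 31.5]
s7 -10 [47.6, None, 23.4]
s7 0 [None, 45.9, 35.3]
s7 10 [None, 46.2, None]
s7 20 [None, None, 25.6]
s7 30 [None, 48.7, 32.7]
s7 40 [None, None, 27.3]
s7 50 [None, 45.0, 32.6]
s7 60 [None, 45.6, 29.6]
s7 70 [None, None, 25.6]
s7 80 [None, None, 26.6]
s7 90 [46.1, 45.2, 29.4]
s7 100 [48.0, 45.5, None]
s7 110 [None, 46.6, None]
s7 120 [None, 15.1, None]
```

Along its whole length the plate's top face reads level at 44.8 mm, 2 mm below the rim (46.6). It is flat on the ledges and the arm is clear, so I'm handing in.

```bash
python3 -c "
from workcell import bot
print(bot.finish_job())"
```

```text
the job is handed in; nothing more can be done
None
```

The top plate was slid out about 65 mm, gripped by its long edges and laid flat in the flow frame's recess; the other two plates were still stacked on the riser when last seen, and I handed the job in at about 13.6 s.

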